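# Set out the stripped microscope's optics in order

## Task

The microscope's optics have been cleaned; set them out for refitting. Stand the four objectives upright in the printed rings of the lens board in order of length, the shortest in the ring with the shortest printed bar through to the longest in the ring with the longest bar, and stand the eyepiece upright, eyecup up, in the round spot on the accessory mat. Centre each in its ring, set it down gently without dropping it, and leave the violet dropper bottle and the Petri dish where they are.

Things in the scene. Friction and masses are not known exactly. Their poses are not given: they have to be found in the camera images.
- objective_red: Microscope objective, the shortest of the four: 35 mm tall, upright, front lens up. Round, satin silver: brass thread foot 25 mm across, 6 mm high; straight barrel 30 mm across up to 24 mm height (grip here, from any side); then a sloping red ring, well seen from above, and a nose narrowing to 18 mm. 70 to 240 g. Origin: centre of its underside; z up.
- objective_yellow: Microscope objective, second shortest: 44 mm tall, upright, front lens up. Round, satin silver: brass thread foot 25 mm across, 6 mm high; straight barrel 30 mm across up to 29 mm height (grip here, from any side); then a sloping yellow ring, well seen from above, and a nose narrowing to 18 mm. 70 to 240 g. Origin: centre of its underside; z up.
- objective_green: Microscope objective, second longest: 53 mm tall, upright, front lens up. Round, satin silver: brass thread foot 25 mm across, 6 mm high; straight barrel 30 mm across up to 34 mm height (grip here, from any side); then a sloping green ring, well seen from above, and a nose narrowing to 18 mm. 70 to 240 g. Origin: centre of its underside; z up.
- objective_blue: Microscope objective, the longest of the four: 62 mm tall, upright, front lens up. Round, satin silver: brass thread foot 25 mm across, 6 mm high; straight barrel 30 mm across up to 40 mm height (grip here, from any side); then a sloping blue ring, well seen from above, and a nose narrowing to 18 mm. 70 to 240 g. Origin: centre of its underside; z up.
- eyepiece: Microscope eyepiece, 55 mm tall, round, upright, eyecup and eye lens up: aluminium tube 30 mm across for the lowest 20 mm, above it a black body 36 mm across up to 46 mm height with a thin white line (grip here), then a black rubber eyecup tapering to 33 mm. No colour ring. About 110 g. Origin: centre of its underside; z up.
- lens_board: Fixed flat white board, dark face, 106 (x) by 276 mm (y), top 6 mm above the bench, no rim, at any angle. A row of four white rings 42 mm across, centres at x = -18 and y = -93, -31, 31, 93 mm in its frame. On the +x side of each ring a white bar, 8, 16, 24, 32 mm long in that order: shortest objective at the -y end, longest at +y. Origin: centre of its underside on the bench; z up.
- accessory_mat: Fixed flat white board, dark face, 90 (x) by 156 mm (y), top 6 mm above the bench, no rim. A white ring 46 mm across at x = 0, y = -40 mm in its frame is the spot for the eyepiece; a white lens-paper booklet (64 by 39 mm, top 13 mm above the bench, fixed) lies at y = +47 mm. Origin: centre of its underside on the bench; z up.
- violet_bottle: Violet plastic dropper bottle with paper label and white dropper tip, 34 mm across, 95 mm tall, standing among the lenses; to be left alone. Origin: centre of its underside.
- petri_dish: Small closed Petri dish with pale agar and green colonies, 55 mm across, 14 mm high, lying among the lenses; to be left alone. Origin: centre of its underside.

How it is judged (in metres and radians):
At the end, for the whole second after the job is handed in: Every objective stands upright (within 0.1 rad) on the ring of its rank in length and the eyepiece on its spot, centres within 10 mm along each axis of the board or mat, all released and at rest; the violet bottle and the Petri dish are within 25 mm of where they began (x of objective_red in the frame of lens_board between -0.028 and -0.008 m and y of objective_red in the frame of lens_board between -0.103 and -0.083 m and z of objective_red in the frame of lens_board between 0.002 and 0.01 m and angle between each of objective_red, objective_yellow, objective_green, objective_blue, eyepiece's own z axis and vertical below 0.1 rad and linear speed of each of objective_red, objective_yellow, objective_green, objective_blue, eyepiece below 0.02 m/s and angular speed of each of objective_red, objective_yellow, objective_green, objective_blue, eyepiece below 0.2 rad/s and contact force between each of objective_red, objective_yellow, objective_green, objective_blue, eyepiece and the fingers below 0.05 N and x of objective_yellow in the frame of lens_board between -0.028 and -0.008 m and y of objective_yellow in the frame of lens_board between -0.041 and -0.021 m and z of objective_yellow in the frame of lens_board between 0.002 and 0.01 m and x of objective_green in the frame of lens_board between -0.028 and -0.008 m and y of objective_green in the frame of lens_board between 0.021 and 0.041 m and z of objective_green in the frame of lens_board between 0.002 and 0.01 m and x of objective_blue in the frame of lens_board between -0.028 and -0.008 m and y of objective_blue in the frame of lens_board between 0.083 and 0.103 m and z of objective_blue in the frame of lens_board between 0.002 and 0.01 m and x of eyepiece in the frame of accessory_mat between -0.01 and 0.01 m and y of eyepiece in the frame of accessory_mat between -0.05 and -0.03 m and z of eyepiece in the frame of accessory_mat between 0.002 and 0.01 m and distance of each of violet_bottle, petri_dish from where it was at the start of the episode below 0.025 m); the robot touches nothing.
It fails at once if the violet dropper bottle was pushed more than 25 mm from its place or tipped (distance of violet_bottle from where it was at the start of the episode above 0.025 m or angle between violet_bottle's own z axis and vertical above 0.5 rad).
It fails at once if the Petri dish was pushed more than 25 mm from its place or tipped (distance of petri_dish from where it was at the start of the episode above 0.025 m or angle between petri_dish's own z axis and vertical above 0.5 rad).
It fails at once if an objective or the eyepiece was dropped or thrown: out of the fingers and faster than 0.6 m/s (a fall of about 20 mm) ((contact force between objective_red and the fingers below 0.01 N and linear speed of objective_red above 0.6 m/s) or (contact force between objective_yellow and the fingers below 0.01 N and linear speed of objective_yellow above 0.6 m/s) or (contact force between objective_green and the fingers below 0.01 N and linear speed of objective_green above 0.6 m/s) or (contact force between objective_blue and the fingers below 0.01 N and linear speed of objective_blue above 0.6 m/s) or (contact force between eyepiece and the fingers below 0.01 N and linear speed of eyepiece above 0.6 m/s)).
It also fails if it takes over 128 s, if anything falls off the work surface, if the arm or the gripper's body presses on something with over 40 N, if the wrist force passes 120 N, or if a joint passes its speed limit or range.

## Robot

A 6-joint arm with a two-finger parallel gripper is mounted at the origin on the work surface. World frame = base frame: x ahead of the robot, y to its left, z up, the work surface at z = 0. Lengths are in mm, angles in rad, forces in N, time in s.
With the tool pointing down it reaches from about 275 to 1000 mm from the base axis. Payload 8.4 kg.
Tool frame: the origin (TCP) lies at the very end of the fingers, on their centre line; the grasp point (between the pads) lies 19 mm behind it; z points along the fingers, y is the line along which they close (so a half turn about z gives the same grasp; the last joint's range is limited). The gripper opens to 85 mm and grips with 20 to 120 N. Pads are 22 mm wide; open, the fingers measure 114 mm over their backs; the gripper's body (76 mm by 85 mm) begins 54 mm behind the grasp point. The pads swing forward as they close: fully open they stand 13 mm farther back than shut.
Start: joints at [-1.256, 0.353, 1.633, -0, 1.155, -0.002], TCP at [194.703, -593.901, 231.281] pointing down, gripper open.
Joint ranges: [-2.63, 2.63], [-0.92, 2.1], [0.06, 2.66], [-1.3, 4.44], [0, 2.69], [-3.02, 3.02]. Speed limits (rad/s): [2.22, 2.22, 2.79, 3.14, 3.14, 3.14].

## Interface

Orientations are given as [roll, pitch, yaw] about the fixed x, y, z axes, in that order (R = Rz(yaw) Ry(pitch) Rx(roll)).
In Python, from rig import sensors, grab_frame, camera_params, order gives the robot as it stands. The module is installed in compiled form; this text tells all that it offers.
- The arm moves only by the tool move_arm, never from a script. Its argument "motion" is a list of rows, each a list of 7 numbers: the turn, a rotation vector about the tool's x, y, z in shares of pi/2 rad (1.0 is pi/2 rad), then the shift along the tool's x, y, z in a scale on which 1.0 is 0.5 m, then the finger opening in m, from 0 to 0.0854. A call has 1 to 8 rows; each row is the pose to reach, as a shift and turn from the pose commanded when the call began, along the tool's axes at that moment; what a row does not reach only later rows make up. A row lasts 1/8 s, in which the tool goes at most 62.5 mm and 10.7 degrees, less where a joint would pass 70% of its speed; a pose out of reach is approached as far as the arm can. Shift and turn numbers lie between -1 and 1, and a call with a number outside is refused. A call with a gripper value outside its range is refused whole. The fingers move at their own pace and stop on an object; "grip_force" is the grip in N (left out, the last holds). Time passes only in rows, so rows that repeat a pose let the fingers close. It gives the time, the measured TCP pose, the force, the opening and the grip force at its end, in the units of the state.
- sensors.sense(): the state, without advancing time (a new reading comes with each control period).
- grab_frame(name): name is "scene" or "top" or "wrist"; returns (picture, depth): 480x640x3 uint8, red, green, blue; 480x640 float32, mm along the optical axis (not along the pixel's ray), 0 where there is no reading.
- camera_params(name): a dict with "camera_matrix" (3x3 intrinsics, pixels), "world_from_camera" (4x4, takes a point from camera to world coordinates). Camera axes: x right, y down, z forward; pixel columns grow to the right and rows downward; lengths in mm; the calibration is good to about 2 mm. A picture is of the moment at which its call begins: read the wrist's pose just before it. camera_params takes no time and is no camera call; for the wrist camera it gives the pose at the moment of the call.
- order.sign_off(): hands the job in; it is judged then, once.
The state is a dict: "clock": time; "qpos": joint angles; "qvel": joint speeds; "joint_efforts": joint torques, N m; "eef_pos": TCP position; "tcp_rot": TCP orientation; "contact_force": force on the tool from outside, world axes, zero at the start; "wrist_torque": the same for the moment, N m; "opening": opening from 0.0 (shut) to 1.0 (fully open); "grasp_force": force on a finger pad.
Only numpy, scipy, OpenCV 4.12 (cv2) and the standard library are available. Lean on these libraries where they do the work, as an engineer would, in place of code of your own. Each camera call takes 0.05 s, during which the arm holds its last target. There are 200 camera calls.

## Working session

There is one attempt and no reset: what is moved stays moved. The work goes in short steps, Python scripts to look and compute and a tool call to move; the robot and the scene stay as the last step left them, time stands still between calls to the robot, and variables do not carry over. Pictures are saved under pics/ and viewed, at most 14 in all, crops included, and the job is handed in when it is done.

Besides the shell and the picture viewer there is one more tool, called after "Emit:" by a JSON object that holds its "op" and its "data", one argument or row to a line. move_arm: Moves the arm, as the interface text tells. Its arguments: {"type":"object","properties":{"motion":{"type":"array","items":{"type":"array","items":{"type":"number"}}},"grip_force":{"type":"number"}},"required":["motion"]}

```bash
mkdir -p pics; python3 - <<'E'
from rig import sensors, grab_frame, camera_params
import cv2,numpy as np
print(sensors.sense())
for n in ("top","scene"):
    p,d=grab_frame(n); cv2.imwrite(f"pics/{n}0.png",p[:,:,::-1]); np.save(f"{n}0.npy",d); np.save(f"{n}0rgb.npy",p)
    print(n,camera_params(n))
E
```

```text
{'clock': 0.0, 'qpos': array([-1.25636505e+00,  3.53655653e-01,  1.63409490e+00,  7.03154699e-06,
        1.15522169e+00, -2.40550173e-03]), 'qvel': array([-0.00013005,  0.00025603,  0.00107156,  0.00177767, -0.00080605,
        0.00088559]), 'joint_efforts': array([ 4.81414336e-04, -6.05252051e+01, -3.42062688e+01, -3.81515815e-05,
        9.43918945e-03,  1.37088122e-06]), 'eef_pos': array([ 194.58281535, -593.45334586,  230.57379004]), 'tcp_rot': array([-3.14021308e+00, -9.74771123e-06,  3.16833928e-01]), 'contact_force': array([ 0.22208376, -0.15881672, -0.38493923]), 'wrist_torque': array([ 0.03366779,  0.01385927, -0.03247176]), 'grasp_force': 0.0, 'opening': 0.996256992547541}
top {'camera_matrix': array([[548.70199519,   0.        , 328.33410098],
       [  0.        , 548.70199519, 239.637434  ],
       [  0.        ,   0.        ,   1.        ]]), 'world_from_camera': array([[ 8.37603308e-03, -9.82448470e-01,  1.86346039e-01,
         3.78598786e+02],
       [-9.99917109e-01, -6.40662921e-03,  1.11682317e-02,
        -7.22483426e+01],
       [-9.77836214e-03, -1.86424138e-01, -9.82420696e-01,
         9.45088206e+02],
       [ 0.00000000e+00,  0.00000000e+00,  0.00000000e+00,
         1.00000000e+00]])}
scene {'camera_matrix': array([[603.51908056,   0.        , 316.77761551],
       [  0.        , 603.51908056, 242.62192747],
       [  0.        ,   0.        ,   1.        ]]), 'world_from_camera': array([[ 3.64528990e-01,  6.29788189e-01, -6.85919421e-01,
         1.22286118e+03],
       [ 9.30940154e-01, -2.29341540e-01,  2.84170524e-01,
        -3.52721038e+02],
       [ 2.16574236e-02, -7.42138326e-01, -6.69896754e-01,
         7.37435445e+02],
       [ 0.00000000e+00,  0.00000000e+00,  0.00000000e+00,
         1.00000000e+00]])}
```

View pics/top0.png

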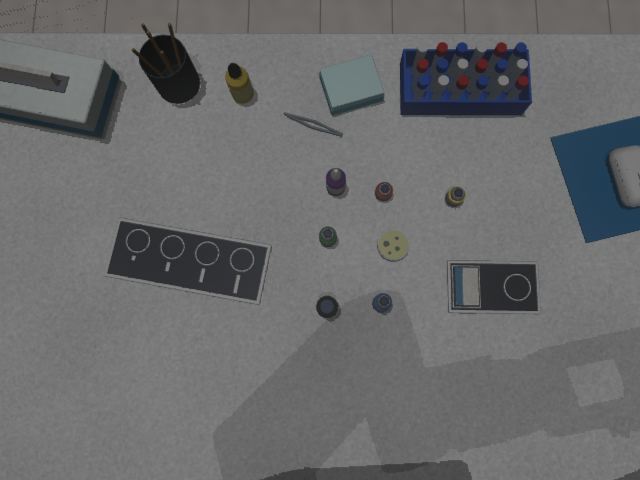

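View pics/scene0.png

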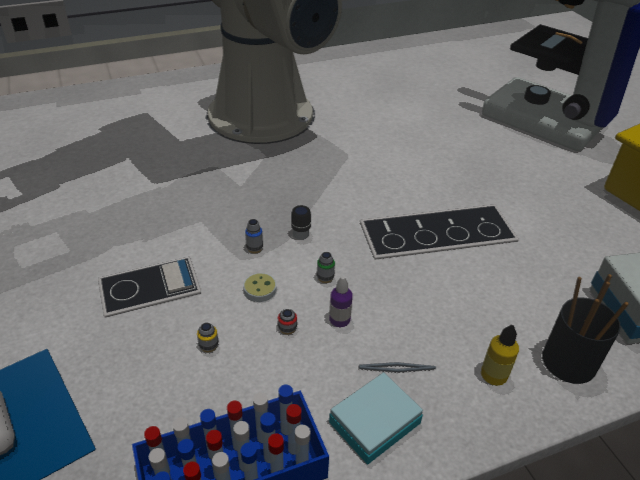

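The top view shows red (384,191), yellow (456,196), green (328,236), blue (382,302), eyepiece (327,306), bottle (336,180), dish (393,245), lens board around (190,260) and mat ring (517,287). Everything stands upright, and the scene view agrees.

```bash
cat > h.py <<'E'
import cv2,numpy as np
from rig import sensors, grab_frame, camera_params
def plane(uv,z,c):
    K=c["camera_matrix"];T=c["world_from_camera"]
    uv=np.atleast_2d(np.asarray(uv,float))
    r=np.c_[(uv-[K[0,2],K[1,2]])/K[0,0],np.ones(len(uv))]@T[:3,:3].T
    o=T[:3,3]; return o+r*((z-o[2])/r[:,2])[:,None]
def cloud(d,c):
    K=c["camera_matrix"];T=c["world_from_camera"]
    v,u=np.mgrid[:480,:640]
    P=np.stack([(u-K[0,2])/K[0,0]*d,(v-K[1,2])/K[1,1]*d,d],-1)
    return P@T[:3,:3].T+T[:3,3]
E
python3 - <<'E'
from h import *
np.set_printoptions(precision=1,suppress=True)
W={}
for n in("top","scene"):
    c=camera_params(n); d=np.load(n+"0.npy"); W[n]=cloud(d,c)
t=W["top"]; print("table z",np.median(t[330:345,150:200,2]))
c=camera_params("top")
seed=dict(red=(384,191,35),yellow=(456,196,44),green=(328,236,53),blue=(382,302,62),eye=(327,306,55),bottle=(336,175,95),dish=(393,245,14))
for k,(u,v,h) in seed.items():
    g=plane((u,v),h*.8,c)[0]
    for n in W:
        w=W[n]; near=np.hypot(w[...,0]-g[0],w[...,1]-g[1])<30
        m=near&(w[...,2]>h-4)&(w[...,2]<h+8)
        q=w[m]; lo,hi=(q.min(0),q.max(0)) if len(q) else (0,0)
        b=near&(w[...,2]>8)&(w[...,2]<h+8); qb=w[b]
        print(k,n,len(q),np.median(q,0) if len(q) else '', (lo+hi)/2 if len(q) else '','ext',hi-lo if len(q) else '','maxz',np.percentile(qb[:,2],98) if len(qb) else '')
p=np.load("top0rgb.npy"); g=cv2.cvtColor(p,cv2.COLOR_RGB2GRAY)
for nm,(x0,y0,x1,y1) in dict(board=(95,210,280,310),mat=(440,255,545,318)).items():
    s=g[y0:y1,x0:x1]; dark=(s<75).astype(np.uint8)
    cs,hi=cv2.findContours(dark,cv2.RETR_CCOMP,cv2.CHAIN_APPROX_NONE)
    for i,k in enumerate(cs):
        a=cv2.contourArea(k)
        if a<15: continue
        q=plane(k[:,0]+[x0,y0],6,c)[:,:2].astype(np.float32)
        r=cv2.minAreaRect(q); print(nm,i,'hole' if hi[0,i,3]>=0 else 'outer',np.round(r[0],1),np.round(r[1],1),round(r[2],1))
E
```

```text
table z 0.6737974015041459
red top 147 [ 640.4 -157.2   35.6] [ 641.1 -157.8   35.9] ext [25.5 22.6  9.5] maxz 38.96930115568304
red scene 157 [ 642.4 -157.9   35.9] [ 640.9 -157.1   35.5] ext [25.6 23.6  8.9] maxz 38.6002615512556
yellow top 129 [ 631.  -279.7   44.3] [ 632.3 -280.7   44.5] ext [20.9 22.   8.9] maxz 47.60963930510269
yellow scene 154 [ 632.8 -281.8   45. ] [ 631.3 -281.6   44.2] ext [21.2 22.4  8.1] maxz 47.097911764922564
green top 115 [558.3 -59.9  54. ] [558.7 -60.6  54.2] ext [18.4 21.6 10.4] maxz 56.305350814688076
green scene 100 [560.4 -61.6  54.4] [558.3 -60.4  53.4] ext [20.9 19.5  8.6] maxz 56.86539713923027
blue top 119 [ 446.6 -150.7   62.6] [ 446.8 -151.5   62.4] ext [19.2 17.9  8.6] maxz 65.61533565776496
blue scene 96 [ 449.5 -152.3   63. ] [ 446.7 -152.7   62.7] ext [21.9 19.1  9.2] maxz 65.52021618491887
eye top 346 [438.3 -60.8  55.8] [438.6 -60.9  56.8] ext [32.4 32.3 11.4] maxz 58.868762346938716
eye scene 224 [440.1 -62.2  56.7] [438.8 -61.1  55.8] ext [38.2 32.7  9.6] maxz 59.49378628747894
bottle top 34 [652.2 -74.   94.5] [652.1 -74.   94.4] 
[... 314 characters left out ...]
 54.1  9. ] maxz 17.888759752045175
board 1 outer [519.1 183.2] [264.2  94.6] 79.9
board 2 hole [478.6  96.1] [10.  35.3] 79.7
board 3 hole [493.5 156.5] [10. 28.] 80.4
board 4 hole [507.8 216.8] [ 9.8 19.3] 79.6
board 6 hole [522.8 277.6] [ 8.8 10.8] 67.2
board 9 hole [520.9  88.7] [44.1 43.4] 1.9
board 10 hole [532.5 150.6] [42.9 44.9] 65.9
board 11 hole [550.3 253.3] [ 7.5 21.7] 81.6
board 12 hole [542.9 210.8] [44.8 44.8] 46.8
board 13 hole [553.8 274.1] [41.9 45.8] 78.0
mat 2 outer [ 477.1 -344.4] [145.9  80. ] 89.4
mat 5 hole [ 466.6 -389.8] [25.3 48.3] 28.3
mat 7 hole [ 488.  -373.7] [17.6 44.9] 43.9
mat 8 hole [ 478.2 -305.5] [32.5 67.1] 87.9
mat 9 hole [ 477.7 -297.2] [51. 76.] 89.4
```

Units first: shifts go in shares of 0.5 m and turns go in shares of pi/2 rad. So 0.46 m / 0.5 = 0.92, 0.41 m / 0.5 = 0.82, -1.254 rad / 1.5708 = -0.7983.

Emit:
{"op": "move_arm", "data": {
  "motion": [
    [0, 0, -0.1019, 0.12, -0.036, 0, 0.06],
    [0, 0, -0.2037, 0.24, -0.072, 0, 0.06],
    [0, 0, -0.3056, 0.36, -0.11, 0.04, 0.06],
    [0, 0, -0.4074, 0.48, -0.148, 0.08, 0.06],
    [0, 0, -0.5093, 0.6, -0.184, 0.12, 0.06],
    [0, 0, -0.6112, 0.71, -0.22, 0.16, 0.06],
    [0, 0, -0.713, 0.82, -0.256, 0.2, 0.06],
    [0, 0, -0.7983, 0.92, -0.288, 0.2, 0.06]
  ],
  "grip_force": 40
}}

```text
clock: 1.1
eef_pos: [587.2, -311.8, 129.1]
tcp_rot: [-3.139, -0.002, 1.576]
contact_force: [-0.3, -0.4, 0.7]
opening: 0.704
grasp_force: 0.0
```

To row units: 0.06 m / 0.5 = 0.12, 0.044 m / 0.5 = 0.088.

Emit:
{"op": "move_arm", "data": {
  "motion": [
    [0, 0, 0, 0.06, 0.088, 0, 0.06],
    [0, 0, 0, 0.06, 0.088, 0.06, 0.06],
    [0, 0, 0, 0.06, 0.088, 0.12, 0.06],
    [0, 0, 0, 0.06, 0.088, 0.12, 0.06],
    [0, 0, 0, 0.06, 0.088, 0.12, 0.06]
  ]
}}

```text
clock: 1.72
eef_pos: [631.3, -284.1, 72.1]
tcp_rot: [3.141, 0.0, 1.571]
contact_force: [-0.2, -0.1, 1.1]
opening: 0.704
grasp_force: 0.0
```

```bash
python3 - <<'E'
from h import *
c=camera_params("wrist");p,d=grab_frame("wrist");cv2.imwrite("pics/w1.png",p[:,:,::-1]);s=sensors.sense();print(s["eef_pos"],s["tcp_rot"],c["world_from_camera"][:3,3])
w=cloud(d,c); m=(np.hypot(w[...,0]-632,w[...,1]+281)<30)&(w[...,2]>41)&(w[...,2]<52)
q=w[m]; print(len(q),q.min(0),q.max(0),(q.min(0)+q.max(0))/2)
E
```

```text
[ 631.64185541 -284.31097289   72.63830806] [3.13999699e+00 7.13523051e-04 1.57048580e+00] [ 631.76250168 -208.08032232  214.68025238]
1009 [ 621.85555369 -288.5158188    41.00794677] [ 641.78295827 -268.98806423   46.1702213 ] [ 631.81925598 -278.75194151   43.58908403]
```

View pics/w1.png

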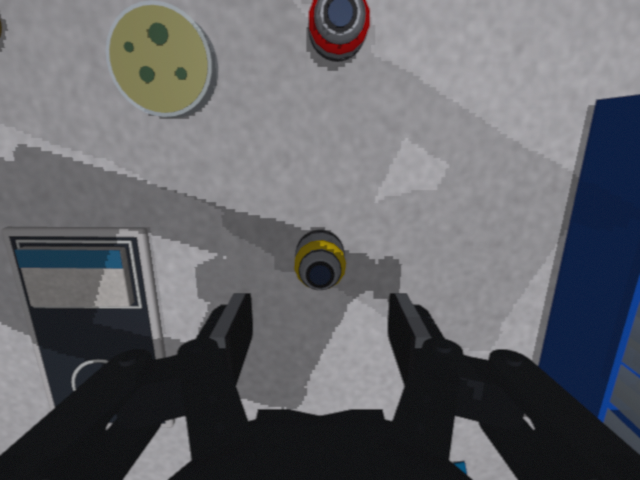

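The wrist view shows yellow at (320,268), centred between the fingers (210–430), with y ≈ -280.

To row units: 0.065 m / 0.5 = 0.13, 0.045 m / 0.5 = 0.09.

Emit:
{"op": "move_arm", "data": {
  "motion": [
    [0, 0, 0, 0.008, 0, 0.04, 0.06],
    [0, 0, 0, 0.008, 0, 0.09, 0.06],
    [0, 0, 0, 0.008, 0, 0.13, 0.06],
    [0, 0, 0, 0.008, 0, 0.13, 0.06],
    [0, 0, 0, 0.008, 0, 0.13, 0.02],
    [0, 0, 0, 0.008, 0, 0.13, 0.02],
    [0, 0, 0, 0.008, 0, 0.13, 0.02],
    [0, 0, 0, 0.008, 0, 0.13, 0.02]
  ]
}}

```text
clock: 2.78
eef_pos: [631.7, -280.2, 7.4]
tcp_rot: [3.14, 0.001, 1.571]
contact_force: [-0.4, -0.3, 6.1]
opening: 0.339
grasp_force: 39.9
```

To row units: 0.275 m / 0.5 = 0.55, 0.22 m / 0.5 = 0.44.

Emit:
{"op": "move_arm", "data": {
  "motion": [
    [0, 0, 0, 0, 0, -0.04, 0.02],
    [0, 0, 0, 0, 0, -0.12, 0.02],
    [0, 0, 0, 0.04, -0.008, -0.2, 0.02],
    [0, 0, 0, 0.12, -0.022, -0.25, 0.02],
    [0, 0, 0, 0.22, -0.04, -0.25, 0.02],
    [0, 0, 0, 0.33, -0.06, -0.25, 0.02],
    [0, 0, 0, 0.44, -0.08, -0.25, 0.02],
    [0, 0, 0, 0.55, -0.1, -0.25, 0.02]
  ]
}}

```text
clock: 3.78
eef_pos: [580.5, -3.1, 132.4]
tcp_rot: [3.141, -0.0, 1.571]
contact_force: [1.1, 0.9, -1.5]
opening: 0.334
grasp_force: 39.7
```

To row units: 0.216 m / 0.5 = 0.432, 0.2 m / 0.5 = 0.4.

Emit:
{"op": "move_arm", "data": {
  "motion": [
    [0, 0, 0, 0.11, -0.02, 0, 0.02],
    [0, 0, 0, 0.22, -0.04, 0, 0.02],
    [0, 0, 0, 0.32, -0.06, 0, 0.02],
    [0, 0, 0, 0.4, -0.072, 0.04, 0.02],
    [0, 0, 0, 0.432, -0.078, 0.1, 0.02],
    [0, 0, 0, 0.432, -0.078, 0.14, 0.02],
    [0, 0, 0, 0.432, -0.078, 0.17, 0.02],
    [0, 0, 0, 0.432, -0.078, 0.17, 0.02]
  ]
}}

```text
clock: 4.78
eef_pos: [541.5, 210.8, 45.9]
tcp_rot: [-3.14, 0.001, 1.57]
contact_force: [-1.0, 0.5, -0.7]
opening: 0.334
grasp_force: 39.7
```

To row units: 0.032 m / 0.5 = 0.064, 0.001 m / 0.5 = 0.002.

Emit:
{"op": "move_arm", "data": {
  "motion": [
    [0, 0, 0, 0, 0.002, 0.03, 0.02],
    [0, 0, 0, 0, 0.002, 0.05, 0.02],
    [0, 0, 0, 0, 0.002, 0.058, 0.02],
    [0, 0, 0, 0, 0.002, 0.062, 0.02],
    [0, 0, 0, 0, 0.002, 0.064, 0.02],
    [0, 0, 0, 0, 0.002, 0.064, 0.02]
  ]
}}

```text
clock: 5.52
eef_pos: [543.1, 211.3, 14.4]
tcp_rot: [3.141, -0.0, 1.571]
contact_force: [0.7, 0.8, -1.8]
opening: 0.335
grasp_force: 39.7
```

To row units: -0.12 m / 0.5 = -0.24, -0.07 m / 0.5 = -0.14.

Emit:
{"op": "move_arm", "data": {
  "motion": [
    [0, 0, 0, 0, 0, 0.002, 0.02],
    [0, 0, 0, 0, 0, 0.002, 0.02],
    [0, 0, 0, 0, 0, 0.002, 0.055],
    [0, 0, 0, 0, 0, 0.002, 0.055],
    [0, 0, 0, 0, 0, 0.002, 0.055],
    [0, 0, 0, 0, 0, -0.04, 0.055],
    [0, 0, 0, 0, 0, -0.14, 0.055],
    [0, 0, 0, 0, 0, -0.24, 0.055]
  ]
}}

```text
clock: 6.52
eef_pos: [542.6, 211.1, 135.3]
tcp_rot: [-3.141, 0.0, 1.571]
contact_force: [0.3, 0.6, 0.2]
opening: 0.641
grasp_force: 0.0
```

To row units: -0.3685 m / 0.5 = -0.737, -0.325 m / 0.5 = -0.65.

Emit:
{"op": "move_arm", "data": {
  "motion": [
    [0, 0, 0, -0.1, 0.026, 0, 0.06],
    [0, 0, 0, -0.21, 0.056, 0, 0.06],
    [0, 0, 0, -0.32, 0.086, 0, 0.06],
    [0, 0, 0, -0.43, 0.116, 0, 0.06],
    [0, 0, 0, -0.54, 0.146, 0, 0.06],
    [0, 0, 0, -0.65, 0.176, 0, 0.06],
    [0, 0, 0, -0.737, 0.196, 0.04, 0.06],
    [0, 0, 0, -0.737, 0.196, 0.12, 0.06]
  ]
}}

```text
clock: 7.52
eef_pos: [643.2, -161.2, 75.3]
tcp_rot: [3.137, 0.002, 1.567]
contact_force: [0.5, 0.1, -0.9]
opening: 0.701
grasp_force: 0.0
```

```bash
cat >> h.py <<'E'
def find(n,x,y,h,r=30):
    c=camera_params(n);p,d=grab_frame(n);w=cloud(d,c)
    m=(np.hypot(w[...,0]-x,w[...,1]-y)<r)&(w[...,2]>h-4)&(w[...,2]<h+8); q=w[m]
    print(n,len(q),np.round((q.min(0)+q.max(0))/2,1),np.round(q.max(0)-q.min(0),1)); return p
E
python3 - <<'E'
from h import *
p=find("top",542.7,210.7,50); cv2.imwrite("pics/t2.png",p[180:340,80:300,::-1].repeat(3,0).repeat(3,1))
find("wrist",641,-157.5,35); print(sensors.sense()["eef_pos"])
E
```

```text
top 126 [543.9 209.9  50.6] [22.4 21.7  9.2]
wrist 1315 [ 640.9 -155.9   34.4] [23.4 23.6  6.8]
[ 637.78774008 -157.44173201   70.22859237]
```

View pics/t2.png

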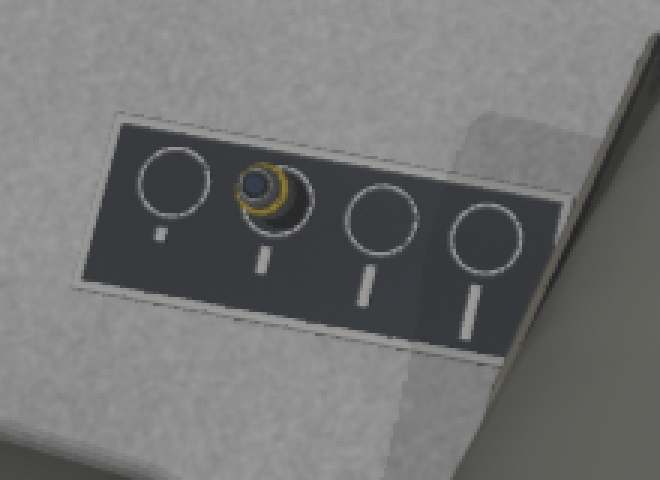

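Yellow stands in the second ring (base near crop (275,200), parallax shifts its top). Next, red.

To row units: 0.071 m / 0.5 = 0.142, 0.06 m / 0.5 = 0.12.

Emit:
{"op": "move_arm", "data": {
  "motion": [
    [0, 0, 0, 0, 0, 0.02, 0.06],
    [0, 0, 0, 0.001, 0, 0.07, 0.06],
    [0, 0, 0, 0.001, 0, 0.12, 0.06],
    [0, 0, 0, 0.001, 0, 0.142, 0.06],
    [0, 0, 0, 0.001, 0, 0.142, 0.02],
    [0, 0, 0, 0.001, 0, 0.142, 0.02],
    [0, 0, 0, 0.001, 0, 0.142, 0.02],
    [0, 0, 0, 0.001, 0, 0.142, 0.02]
  ]
}}

```text
clock: 8.62
eef_pos: [641.9, -156.9, 4.6]
tcp_rot: [3.14, 0.0, 1.571]
contact_force: [-0.7, 1.5, 6.1]
opening: 0.331
grasp_force: 39.9
```

To row units: 0.245 m / 0.5 = 0.49, 0.19 m / 0.5 = 0.38.

Emit:
{"op": "move_arm", "data": {
  "motion": [
    [0, 0, 0, 0, 0, -0.04, 0.02],
    [0, 0, 0, 0, 0, -0.12, 0.02],
    [0, 0, 0, 0, 0, -0.2, 0.02],
    [0, 0, 0, 0.06, -0.012, -0.25, 0.02],
    [0, 0, 0, 0.16, -0.032, -0.25, 0.02],
    [0, 0, 0, 0.27, -0.056, -0.25, 0.02],
    [0, 0, 0, 0.38, -0.078, -0.25, 0.02],
    [0, 0, 0, 0.49, -0.1, -0.25, 0.02]
  ]
}}

```text
clock: 9.62
eef_pos: [590.6, 89.8, 129.7]
tcp_rot: [3.14, -0.0, 1.57]
contact_force: [1.5, 0.3, -0.4]
opening: 0.335
grasp_force: 39.7
```

To row units: 0.1835 m / 0.5 = 0.367, 0.18 m / 0.5 = 0.36.

Emit:
{"op": "move_arm", "data": {
  "motion": [
    [0, 0, 0, 0.11, -0.022, 0, 0.02],
    [0, 0, 0, 0.22, -0.046, 0, 0.02],
    [0, 0, 0, 0.31, -0.066, 0, 0.02],
    [0, 0, 0, 0.36, -0.077, 0.04, 0.02],
    [0, 0, 0, 0.367, -0.077, 0.1, 0.02],
    [0, 0, 0, 0.367, -0.077, 0.16, 0.02],
    [0, 0, 0, 0.367, -0.077, 0.2, 0.02],
    [0, 0, 0, 0.367, -0.077, 0.2, 0.02]
  ]
}}

```text
clock: 10.62
eef_pos: [551.7, 271.2, 27.5]
tcp_rot: [-3.14, 0.001, 1.571]
contact_force: [0.6, 0.2, -0.6]
opening: 0.331
grasp_force: 39.7
```

To row units: 0.018 m / 0.5 = 0.036, 0.0175 m / 0.5 = 0.035.

Emit:
{"op": "move_arm", "data": {
  "motion": [
    [0, 0, 0, 0, 0.001, 0.016, 0.02],
    [0, 0, 0, 0, 0.001, 0.026, 0.02],
    [0, 0, 0, 0, 0.001, 0.032, 0.02],
    [0, 0, 0, 0, 0.001, 0.035, 0.02],
    [0, 0, 0, 0, 0.001, 0.036, 0.02],
    [0, 0, 0, 0, 0.001, 0.036, 0.02]
  ]
}}

```text
clock: 11.38
eef_pos: [553.0, 271.7, 10.6]
tcp_rot: [3.142, -0.0, 1.571]
contact_force: [-0.5, 0.3, 3.0]
opening: 0.336
grasp_force: 40.0
```

Contact is light (about 3 N). Release and retreat.

To row units: -0.125 m / 0.5 = -0.25, -0.11 m / 0.5 = -0.22.

Emit:
{"op": "move_arm", "data": {
  "motion": [
    [0, 0, 0, 0, 0, 0, 0.02],
    [0, 0, 0, 0, 0, 0, 0.055],
    [0, 0, 0, 0, 0, 0, 0.055],
    [0, 0, 0, 0, 0, 0, 0.055],
    [0, 0, 0, 0, 0, -0.04, 0.055],
    [0, 0, 0, 0, 0, -0.12, 0.055],
    [0, 0, 0, -0.04, 0, -0.22, 0.055],
    [0, 0, 0, -0.14, 0.002, -0.25, 0.055]
  ]
}}

```text
clock: 12.38
eef_pos: [556.2, 203.2, 140.1]
tcp_rot: [3.135, -0.003, 1.573]
contact_force: [0.5, -1.3, -0.2]
opening: 0.642
grasp_force: 0.0
```

To row units: -0.2622 m / 0.5 = -0.5244, 0.003 m / 0.5 = 0.006.

Emit:
{"op": "move_arm", "data": {
  "motion": [
    [0, 0, 0, -0.1, 0.002, 0, 0.06],
    [0, 0, 0, -0.21, 0.004, 0, 0.06],
    [0, 0, 0, -0.32, 0.006, 0, 0.06],
    [0, 0, 0, -0.43, 0.008, 0, 0.06],
    [0, 0, 0, -0.5, 0.009, 0, 0.06],
    [0, 0, 0, -0.5244, 0.009, 0.04, 0.06],
    [0, 0, 0, -0.5244, 0.009, 0.1, 0.06],
    [0, 0, 0, -0.5244, 0.009, 0.1, 0.06]
  ]
}}

```text
clock: 13.38
eef_pos: [557.2, -60.6, 84.8]
tcp_rot: [-3.139, -0.0, 1.57]
contact_force: [0.5, 0.4, 0.4]
opening: 0.703
grasp_force: 0.0
```

```bash
python3 - <<'E'
from h import *
find("top",553.4,271.5,41)
find("wrist",558.5,-60.5,53); print(sensors.sense()["eef_pos"])
E
```

```text
top 153 [553.8 270.   42.1] [22.8 23.5 10. ]
wrist 957 [558.4 -58.1  52.2] [20.  19.2  6.5]
[558.89569456 -60.3733753   86.50502623]
```

To row units: 0.075 m / 0.5 = 0.15, 0.066 m / 0.5 = 0.132.

Emit:
{"op": "move_arm", "data": {
  "motion": [
    [0, 0, 0, 0.002, 0, 0.04, 0.06],
    [0, 0, 0, 0.002, 0, 0.09, 0.06],
    [0, 0, 0, 0.002, 0, 0.132, 0.06],
    [0, 0, 0, 0.002, 0, 0.15, 0.06],
    [0, 0, 0, 0.002, 0, 0.15, 0.02],
    [0, 0, 0, 0.002, 0, 0.15, 0.02],
    [0, 0, 0, 0.002, 0, 0.15, 0.02],
    [0, 0, 0, 0.002, 0, 0.15, 0.02]
  ]
}}

```text
clock: 14.48
eef_pos: [559.2, -59.5, 11.5]
tcp_rot: [3.14, 0.0, 1.571]
contact_force: [-1.7, 0.7, 6.4]
opening: 0.336
grasp_force: 39.5
```

To row units: 0.2095 m / 0.5 = 0.419, 0.2 m / 0.5 = 0.4.

Emit:
{"op": "move_arm", "data": {
  "motion": [
    [0, 0, 0, 0, 0, -0.04, 0.02],
    [0, 0, 0, 0, 0, -0.11, 0.02],
    [0, 0, 0, 0.05, -0.006, -0.16, 0.02],
    [0, 0, 0, 0.14, -0.018, -0.16, 0.02],
    [0, 0, 0, 0.24, -0.032, -0.16, 0.02],
    [0, 0, 0, 0.33, -0.044, -0.16, 0.02],
    [0, 0, 0, 0.4, -0.054, -0.16, 0.02],
    [0, 0, 0, 0.419, -0.054, -0.13, 0.02]
  ]
}}

```text
clock: 15.48
eef_pos: [532.2, 152.1, 76.2]
tcp_rot: [3.139, -0.001, 1.573]
contact_force: [0.8, -0.4, -2.1]
opening: 0.338
grasp_force: 39.8
```

To row units: 0.059 m / 0.5 = 0.118, 0.0585 m / 0.5 = 0.117.

Emit:
{"op": "move_arm", "data": {
  "motion": [
    [0, 0, 0, 0, 0, 0.04, 0.02],
    [0, 0, 0, 0, 0, 0.08, 0.02],
    [0, 0, 0, 0, 0, 0.104, 0.02],
    [0, 0, 0, 0, 0, 0.114, 0.02],
    [0, 0, 0, 0, 0, 0.117, 0.02],
    [0, 0, 0, 0, 0, 0.118, 0.02],
    [0, 0, 0, 0, 0, 0.118, 0.02]
  ]
}}

```text
clock: 16.35
eef_pos: [531.1, 149.4, 17.4]
tcp_rot: [-3.141, 0.001, 1.571]
contact_force: [-5.3, -3.9, 11.5]
opening: 0.34
grasp_force: 41.3
```

To row units: -0.115 m / 0.5 = -0.23, -0.11 m / 0.5 = -0.22.

Emit:
{"op": "move_arm", "data": {
  "motion": [
    [0, 0, 0, 0, 0, -0.001, 0.02],
    [0, 0, 0, 0, 0, -0.001, 0.055],
    [0, 0, 0, 0, 0, -0.001, 0.055],
    [0, 0, 0, 0, 0, -0.001, 0.055],
    [0, 0, 0, 0, 0, -0.04, 0.055],
    [0, 0, 0, 0, 0, -0.12, 0.055],
    [0, 0, 0, 0, 0, -0.22, 0.055],
    [0, 0, 0, -0.09, -0.026, -0.23, 0.055]
  ]
}}

```text
clock: 17.35
eef_pos: [521.9, 106.8, 135.0]
tcp_rot: [3.134, -0.002, 1.574]
contact_force: [-0.4, -0.3, -0.7]
opening: 0.646
grasp_force: 0.0
```

To row units: -0.256 m / 0.5 = -0.512, -0.25 m / 0.5 = -0.5.

Emit:
{"op": "move_arm", "data": {
  "motion": [
    [0, 0, 0, -0.1, -0.028, 0, 0.06],
    [0, 0, 0, -0.21, -0.058, 0, 0.06],
    [0, 0, 0, -0.32, -0.088, 0, 0.06],
    [0, 0, 0, -0.43, -0.12, 0, 0.06],
    [0, 0, 0, -0.5, -0.14, 0, 0.06],
    [0, 0, 0, -0.512, -0.143, 0.04, 0.06],
    [0, 0, 0, -0.512, -0.143, 0.08, 0.06],
    [0, 0, 0, -0.512, -0.143, 0.08, 0.06]
  ]
}}

```text
clock: 18.35
eef_pos: [445.9, -150.8, 90.3]
tcp_rot: [-3.139, -0.001, 1.57]
contact_force: [0.4, -0.5, 0.8]
opening: 0.704
grasp_force: 0.0
```

```bash
python3 - <<'E'
from h import *
find("top",531.8,150,59)
find("wrist",446.7,-152,62); print(sensors.sense()["eef_pos"])
E
```

```text
top 119 [531.7 148.   60.1] [19.8 18.6 10.1]
wrist 965 [ 446.8 -149.9   61.3] [18.6 19.7  6.5]
[ 447.10432974 -150.90137397   91.58900755]
```

To row units: 0.078 m / 0.5 = 0.156, 0.068 m / 0.5 = 0.136.

Emit:
{"op": "move_arm", "data": {
  "motion": [
    [0, 0, 0, 0, 0, 0.04, 0.06],
    [0, 0, 0, 0, 0, 0.09, 0.06],
    [0, 0, 0, 0, 0, 0.136, 0.06],
    [0, 0, 0, 0, 0, 0.156, 0.06],
    [0, 0, 0, 0, 0, 0.156, 0.02],
    [0, 0, 0, 0, 0, 0.156, 0.02],
    [0, 0, 0, 0, 0, 0.156, 0.02],
    [0, 0, 0, 0, 0, 0.156, 0.02]
  ]
}}

```text
clock: 19.45
eef_pos: [447.4, -151.1, 14.1]
tcp_rot: [3.14, 0.0, 1.571]
contact_force: [-1.0, 0.8, 6.6]
opening: 0.34
grasp_force: 39.8
```

To row units: 0.215 m / 0.5 = 0.43, 0.175 m / 0.5 = 0.35.

Emit:
{"op": "move_arm", "data": {
  "motion": [
    [0, 0, 0, 0, 0, -0.04, 0.02],
    [0, 0, 0, 0, 0, -0.11, 0.02],
    [0, 0, 0, 0, 0, -0.18, 0.02],
    [0, 0, 0, 0.06, 0.018, -0.2, 0.02],
    [0, 0, 0, 0.15, 0.046, -0.2, 0.02],
    [0, 0, 0, 0.25, 0.076, -0.2, 0.02],
    [0, 0, 0, 0.35, 0.106, -0.2, 0.02],
    [0, 0, 0, 0.43, 0.132, -0.2, 0.02]
  ]
}}

```text
clock: 20.45
eef_pos: [513.4, 66.0, 113.7]
tcp_rot: [3.141, -0.0, 1.571]
contact_force: [0.4, -0.6, -1.1]
opening: 0.338
grasp_force: 39.9
```

To row units: 0.0935 m / 0.5 = 0.187, 0.0925 m / 0.5 = 0.185.

Emit:
{"op": "move_arm", "data": {
  "motion": [
    [0, 0, 0, 0.04, 0.013, 0.02, 0.02],
    [0, 0, 0, 0.05, 0.015, 0.07, 0.02],
    [0, 0, 0, 0.05, 0.015, 0.12, 0.02],
    [0, 0, 0, 0.05, 0.015, 0.16, 0.02],
    [0, 0, 0, 0.05, 0.015, 0.178, 0.02],
    [0, 0, 0, 0.05, 0.015, 0.185, 0.02],
    [0, 0, 0, 0.05, 0.015, 0.187, 0.02],
    [0, 0, 0, 0.05, 0.015, 0.187, 0.02]
  ]
}}

```text
clock: 21.45
eef_pos: [520.9, 89.0, 20.4]
tcp_rot: [3.14, -0.0, 1.571]
contact_force: [1.2, 0.0, -2.0]
opening: 0.339
grasp_force: 40.1
```

To row units: -0.1 m / 0.5 = -0.2, -0.06 m / 0.5 = -0.12.

Emit:
{"op": "move_arm", "data": {
  "motion": [
    [0, 0, 0, 0, 0, 0.001, 0.02],
    [0, 0, 0, 0, 0, 0.0014, 0.055],
    [0, 0, 0, 0, 0, 0.0014, 0.055],
    [0, 0, 0, 0, 0, 0.0014, 0.055],
    [0, 0, 0, 0, 0, -0.04, 0.055],
    [0, 0, 0, 0, 0, -0.12, 0.055],
    [0, 0, 0, 0, 0, -0.2, 0.055],
    [0, 0, 0, -0.09, -0.05, -0.2, 0.06]
  ]
}}

```text
clock: 22.45
eef_pos: [499.4, 45.3, 123.0]
tcp_rot: [3.133, -0.001, 1.574]
contact_force: [0.0, -0.6, -0.9]
opening: 0.703
grasp_force: 0.0
```

Emit:
{"op": "move_arm", "data": {
  "motion": [
    [0, 0, 0, -0.08, -0.044, 0, 0.065],
    [0, 0, 0, -0.16, -0.088, 0, 0.065],
    [0, 0, 0, -0.209, -0.115, 0, 0.065],
    [0, 0, 0, -0.209, -0.115, 0.04, 0.065],
    [0, 0, 0, -0.209, -0.115, 0.06, 0.065],
    [0, 0, 0, -0.209, -0.115, 0.06, 0.065],
    [0, 0, 0, -0.209, -0.115, 0.06, 0.065]
  ]
}}

```text
clock: 23.32
eef_pos: [438.3, -60.2, 90.0]
tcp_rot: [3.141, 0.0, 1.571]
contact_force: [-0.6, -0.0, 0.4]
opening: 0.763
grasp_force: 0.0
```

```bash
python3 - <<'E'
from h import *
find("top",520.6,88.8,68)
find("wrist",438.7,-61,55); print(sensors.sense()["eef_pos"])
E
```

```text
top 116 [521.4  87.6  68.6] [18.1 19.1  9.2]
wrist 2734 [437.8 -58.4  54.2] [33.  33.6  6.4]
[438.41751671 -60.24857609  90.18635192]
```

Emit:
{"op": "move_arm", "data": {
  "motion": [
    [0, 0, 0, 0, 0, 0.04, 0.065],
    [0, 0, 0, 0, 0, 0.09, 0.065],
    [0, 0, 0, 0, 0, 0.13, 0.065],
    [0, 0, 0, 0, 0, 0.148, 0.065],
    [0, 0, 0, 0, 0, 0.148, 0.025],
    [0, 0, 0, 0, 0, 0.148, 0.025],
    [0, 0, 0, 0, 0, 0.148, 0.025],
    [0, 0, 0, 0, 0, 0.148, 0.025]
  ]
}}

```text
clock: 24.42
eef_pos: [438.5, -60.5, 16.4]
tcp_rot: [3.14, 0.0, 1.571]
contact_force: [-0.1, 0.4, 7.4]
opening: 0.41
grasp_force: 40.2
```

To row units: -0.27 m / 0.5 = -0.54, -0.22 m / 0.5 = -0.44.

Emit:
{"op": "move_arm", "data": {
  "motion": [
    [0, 0, 0, 0, 0, -0.04, 0.025],
    [0, 0, 0, 0, 0, -0.11, 0.025],
    [0, 0, 0, -0.05, 0.006, -0.16, 0.025],
    [0, 0, 0, -0.14, 0.016, -0.16, 0.025],
    [0, 0, 0, -0.24, 0.028, -0.16, 0.025],
    [0, 0, 0, -0.34, 0.04, -0.16, 0.025],
    [0, 0, 0, -0.44, 0.052, -0.16, 0.025],
    [0, 0, 0, -0.54, 0.064, -0.16, 0.025]
  ]
}}

```text
clock: 25.42
eef_pos: [469.9, -332.2, 95.9]
tcp_rot: [3.141, 0.0, 1.571]
contact_force: [0.4, -0.0, -1.7]
opening: 0.412
grasp_force: 40.2
```

To row units: 0.0737 m / 0.5 = 0.1474, 0.0725 m / 0.5 = 0.145.

Emit:
{"op": "move_arm", "data": {
  "motion": [
    [0, 0, 0, -0.08, 0.01, 0, 0.025],
    [0, 0, 0, -0.107, 0.012, 0.03, 0.025],
    [0, 0, 0, -0.107, 0.012, 0.08, 0.025],
    [0, 0, 0, -0.107, 0.012, 0.12, 0.025],
    [0, 0, 0, -0.107, 0.012, 0.138, 0.025],
    [0, 0, 0, -0.107, 0.012, 0.145, 0.025],
    [0, 0, 0, -0.107, 0.012, 0.1474, 0.025],
    [0, 0, 0, -0.107, 0.012, 0.1474, 0.025]
  ]
}}

```text
clock: 26.42
eef_pos: [476.4, -384.2, 22.7]
tcp_rot: [3.141, 0.001, 1.571]
contact_force: [-0.6, 0.5, -1.2]
opening: 0.406
grasp_force: 40.3
```

To row units: -0.13 m / 0.5 = -0.26, -0.1 m / 0.5 = -0.2.

Emit:
{"op": "move_arm", "data": {
  "motion": [
    [0, 0, 0, 0, 0, 0.001, 0.025],
    [0, 0, 0, 0, 0, 0.0014, 0.065],
    [0, 0, 0, 0, 0, 0.0014, 0.065],
    [0, 0, 0, 0, 0, 0.0014, 0.065],
    [0, 0, 0, 0, 0, -0.04, 0.065],
    [0, 0, 0, 0, 0, -0.12, 0.065],
    [0, 0, 0, 0, 0, -0.2, 0.065],
    [0, 0, 0, 0, -0.12, -0.26, 0.065]
  ]
}}

```text
clock: 27.42
eef_pos: [423.0, -385.4, 153.8]
tcp_rot: [3.137, 0.004, 1.573]
contact_force: [-0.0, -0.6, 0.2]
opening: 0.76
grasp_force: 0.0
```

To row units: -0.09 m / 0.5 = -0.18, -0.06 m / 0.5 = -0.12.

Emit:
{"op": "move_arm", "data": {
  "motion": [
    [0, 0, 0, 0, -0.1, -0.08, 0.065],
    [0, 0, 0, 0, -0.18, -0.12, 0.065],
    [0, 0, 0, 0, -0.18, -0.12, 0.065],
    [0, 0, 0, 0, -0.18, -0.12, 0.065]
  ]
}}

```text
clock: 27.92
eef_pos: [330.5, -384.3, 210.9]
tcp_rot: [3.14, 0.001, 1.57]
contact_force: [0.1, -0.8, 0.2]
opening: 0.764
grasp_force: 0.0
```

```bash
python3 - <<'E'
from h import *
p=find("top",476.7,-384.4,61); find("top",652,-74,95); find("top",548,-173,14)
for x,y,h in((553.4,271.5,41),(542.7,210.7,50),(531.8,150,59),(520.6,88.8,68)): find("scene",x,y,h)
p=find("scene",476.7,-384.4,61)
cv2.imwrite("pics/end.png",p[:,:,::-1])
E
```

```text
top 365 [ 477.4 -383.6   62. ] [32.6 33.5  9.8]
top 30 [653.  -74.   94.9] [8.7 9.7 7.7]
top 786 [ 547.8 -174.    14.7] [55.  53.6  9.3]
scene 101 [553.  270.4  41.8] [27.7 26.6  9.4]
scene 96 [544.4 210.   50.5] [22.5 21.8  9.1]
scene 90 [532.2 146.6  59.3] [21.9 23.1  8.6]
scene 92 [521.8  86.9  68.8] [20.3 20.5  9.4]
scene 302 [ 476.5 -383.9   61.7] [36.  34.   9.3]
```

View pics/end.png

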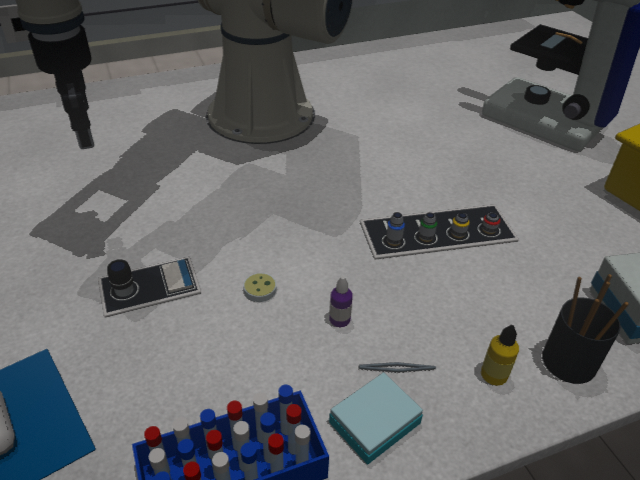

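All four objectives stand in their rings (blue (395,232), green (427,230), yellow (460,226), red (490,223)), and the eyepiece stands in its spot (120,280). The bottle and dish haven't moved, so I'm handing in.

```bash
python3 -c "
from rig import order
print(order.sign_off())"
```

```text
the job is handed in; nothing more can be done
None
```

The job is handed in: by the last camera check, all four objectives and the eyepiece stand upright within about 4 mm of their ring centres, and the bottle and Petri dish are within about 1 mm of where they started; sign-off returned no verdict.

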